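Seat a moulding corner in the squaring jig

ROBOT

A 6-joint arm with a two-finger parallel gripper is mounted at the origin on the work surface; the furniture and walls round the work are solid. World frame = base frame: x ahead of the robot, y to its left, z up, the work surface at z = 0. Lengths are in m, angles in rad, forces in N, time in s.
With the tool pointing down it reaches from about 0.375 to 0.975 m from the base axis. Payload 3.8 kg.
Tool frame: the origin (TCP) lies midway between the tips of the shut fingers; the grasp point (between the pads) lies 19 mm behind it; x points along the fingers, y is the direction in which the jaws open and shut, and the axes are right-handed (so a half turn about x gives the same grasp; the last joint's range is limited). The gripper opens to 85 mm and grips with 20 to 120 N. Pads are 22 mm wide; open, the fingers measure 114 mm over their backs; the gripper's body (76 mm by 85 mm) begins 54 mm behind the grasp point. The pads swing forward as they close: fully open they stand 13 mm farther back than shut.
Start: joints at [-1.329, 0.264, 1.604, -0, 1.274, -0.037], TCP at [0.186, -0.649, 0.231] pointing down, gripper open.
Joint ranges: [-2.63, 2.63], [-0.94, 2.18], [0.31, 2.57], [-1.31, 4.45], [0, 2.66], [-2.55, 2.55]. Speed limits (rad/s): [2.57, 2.57, 3.14, 3.14, 3.14, 3.14].

INTERFACE

Orientations are given as a rotation vector (axis times angle).
In Python, from workcell import read_state, read_camera, get_calibration, finish_job gives the robot as it stands. The module is installed in compiled form; this text tells all that it offers.
- The arm moves only by the shell command python3 -m creep 'ROWS' [FORCE]. ROWS is JSON, a list of rows, each a list of 3 entries, a list of its own where there are three numbers: the closure in counts, from 0 (fully open) to 255 (shut), then the shift along the world's x, y, z in mm, then the turn about the world's z in rad. In form: [[hand, [tx, ty, tz], spin], ...]. A call has exactly 8 rows; each row shifts and turns the commanded pose from where the row before left it; what a row does not reach is not made up. A row lasts 1/12 s, in which the tool goes at most 41.7 mm and 7.16 degrees, less where a joint would pass 70% of its speed; a pose out of reach is approached as far as the arm can. A call is refused whole if a number of a shift passes 41.7 or a number of a turn 0.125, either way. A call with a gripper value outside its range is refused whole. The fingers move at their own pace and stop on an object; FORCE is the grip in N (left out, the last holds). Time passes only in rows, so rows that do not move let the fingers close, or fill a call up. It gives the time, the measured TCP pose, the force and the opening at its end, in the units of the state.
- read_state(): the state, without advancing time (a new reading comes with each control period).
- read_camera(name): name is "scene" or "top" or "wrist"; returns (picture, depth): 384x512x3 uint8, blue, green, red; 384x512 float32, m along the optical axis (not along the pixel's ray), 0 where there is no reading.
- get_calibration(name): a dict with "K" (3x3 intrinsics, pixels), "k1" (the pictures are not rectified: a ray, as slopes to the right and down, at radius r is drawn at 1 + k1 r^2 times it, then the intrinsics apply), "eye" and "orientation" of the camera in the world. Camera axes: x right, y down, z forward; pixel columns grow to the right and rows downward; lengths in m; the calibration is good to about 2 mm. A picture is of the moment at which its call begins: read the wrist's pose just before it. get_calibration takes no time and is no camera call; for the wrist camera it gives the pose at the moment of the call.
- finish_job(): hands the job in, once; it reports no verdict.
The state is a dict: "time": time; "q": joint angles; "joint_vel": joint speeds; "joint_torque": joint torques, N m; "tool_pos": TCP position; "tcp_rot": TCP orientation; "wrist_force": force on the tool from outside, world axes, zero at the start; "torque": the same for the moment, N m; "width": opening from 0.0 (shut) to 1.0 (fully open).
Only numpy, scipy, OpenCV 4.12 (cv2) and the standard library are available. Lean on these libraries where they do the work, as an engineer would, in place of code of your own. Each camera call takes 0.05 s, during which the arm holds its last target.

TASK

Push the loose L-shaped moulding corner along the bench with your fingertips, gently and without lifting or tipping it, into the right-angled metal jig ahead of it: its outer corner goes into the jig's corner and both of its outer edges end up flat against the two fences. Leave the other things on the bench where they are.

Things in the scene. Friction and masses are not known exactly. Their poses are not given: they have to be found in the camera images.
- sample: the thing to push: loose pale timber moulding L, about 0.1 kg. Legs 160 mm long outside, 50 mm wide, 22 mm high. Origin: middle of the L's 160 x 160 mm square, underside. Outer corner at (-80, -80) mm; leg A runs from it along +y (x -80 to -30), leg B along +x (y -80 to -30); concave inner corner at (-30, -30), open to +x, +y. Free ends cut at 45 deg: inner faces only 60 mm long, upright from 4 to 13 mm high. Mass centre by the inner corner.
- jig: squaring jig fixed to the bench: two aluminium fences, 24 mm thick, 26 high (31 at the bracket over their corner), at a right angle, open to the robot. Origin on the bench where the stop faces' planes meet; z up. Fence A's stop face: plane x = 0, y 12 to 120 mm; fence B's: y = 0, x 12 to 120 mm. The L belongs on the +x, +y side, axes parallel to the jig's, leg A on fence A, B on B.
- sample_corner (a point): outer corner of the moulding L, half-way up (11 mm)
- sample_end_a (a point): outer edge of leg A at its free end, 160 mm from the outer corner along the L's +y, half-way up
- sample_end_b (a point): outer edge of leg B at its free end, 160 mm from the outer corner along the L's +x, half-way up
- jig_corner (a point): where the jig's two stop faces would meet, 11 mm above the bench
- clamp: bystander behind the jig: black and yellow spring clamp lying flat, 70 x 120 x 24 mm; origin at the centre of its underside
- eraser: bystander behind the jig: boxed eraser, 36 x 62 x 14 mm; origin at the centre of its underside
- points_carton: bystander beyond the jig: small upright carton, 50 x 50 x 85 mm; origin at the centre of its underside
- measure: bystander near the robot on its right: tape measure, 30 x 70 x 54 mm; origin at the centre of its underside
- masking: bystander near the robot on its left: roll of masking tape lying flat, 94 mm across, 25 mm high; origin at the centre of its underside
- offcut: bystander near the robot, left of middle: plain wooden offcut, 38 x 120 x 14 mm; origin at the centre of its underside
- glue: bystander on the left: upright glue bottle, 44 x 55 x 192 mm; origin at the centre of its underside
Mind the look-alikes: they are no part of the job. What is shaped like the sample but purple is not meant.

How it is judged:
By the outcome, as a careful person would: the job done as asked, in the order asked, and still so for the second after the job is handed in, with the robot touching nothing.
It also fails if it takes over 61 s, if anything falls off the work surface, if the arm or the gripper's body presses on something with over 40 N, if the wrist force passes 120 N, or if a joint passes its speed limit or range.

## Working session

There is one attempt and no reset: what is moved stays moved. The work goes in short steps, Python scripts to look and compute and a shell command to move; the robot and the scene stay as the last step left them, time stands still between calls to the robot, and variables do not carry over. Pictures are saved under pics/ and viewed, and the job is handed in when it is done.

```bash
mkdir -p pics; ls; python3 - <<'E'
from workcell import *
import cv2
print(read_state())
for n in ("scene","top"):
    p,d=read_camera(n); cv2.imwrite(f"pics/{n}0.png",p); 
    import numpy as np; np.save(f"pics/{n}0_d.npy",d)
    print(n,get_calibration(n))
E
```

```text
pics
{'time': 0.0, 'q': array([-1.32891501e+00,  2.64777591e-01,  1.60538883e+00,  2.66045765e-05,
        1.27368904e+00, -3.69200175e-02]), 'joint_vel': array([ 1.31587066e-03, -1.40694223e-03,  1.14194170e-03,  7.53503243e-05,
       -1.28026609e-04,  1.54473761e-04]), 'joint_torque': array([ 9.38854464e-04, -5.15109444e+01, -3.67318261e+01,  8.58527005e-05,
        1.30883619e-02,  6.18422050e-06]), 'tool_pos': array([ 0.18557992, -0.6482233 ,  0.22993755]), 'tcp_rot': array([ 2.07284477,  0.29322308, -2.0732764 ]), 'wrist_force': array([-0.25142579,  0.31454056,  0.59235889]), 'torque': array([ 0.01035011,  0.00717181, -0.01524055]), 'width': 0.99683422898234}
scene {'K': array([[397.99652687,   0.        , 261.95485333],
       [  0.        , 397.99652687, 195.48732374],
       [  0.        ,   0.        ,   1.        ]]), 'k1': -0.05739353080264067, 'eye': array([-0.40756201, -0.57880324,  0.53710476]), 'orientation': array([-1.79855943,  1.00675295, -0.67489996])}
top {'K': array([[401.2193415 ,   0.        , 251.55821753],
       [  0.        , 401.2193415 , 196.2564335 ],
       [  0.        ,   0.        ,   1.        ]]), 'k1': 0.045833669205988734, 'eye': array([ 0.32035068, -0.02022852,  1.14125398]), 'orientation': array([-2.13085502,  2.15612041, -0.16650275])}
```

View pics/scene0.png

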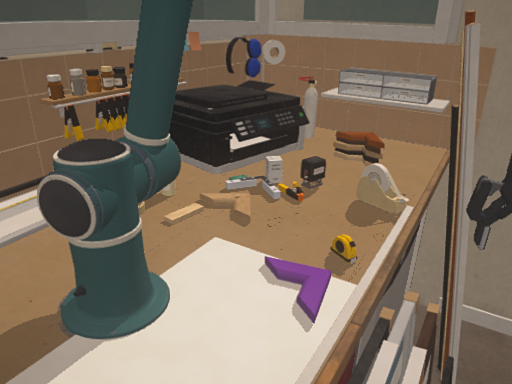

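View pics/top0.png

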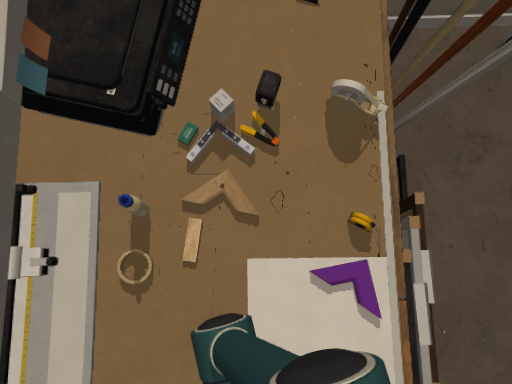

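The top view shows two L shapes. The pale timber one has its corner at about (226,172) and its ends at (184,203) and (257,217), facing the aluminium jig, whose corner is at about (218,124). The purple one at (350,280) is the look-alike and is not the target. I'll confirm this on an enlarged crop.

```bash
cat > h.py <<'E'
import numpy as np, cv2
from scipy.spatial.transform import Rotation as R
from workcell import *
def ray(c,uv):
    K=c["K"]; uv=np.atleast_2d(np.float64(uv))
    d=(uv-K[[0,1],[2,2]])/K[[0,1],[0,1]]
    s=d.copy()
    for _ in range(20): s=d/(1+c["k1"]*(s**2).sum(1,keepdims=True))
    v=np.c_[s,np.ones(len(s))]
    return R.from_rotvec(c["orientation"]).apply(v)
def onplane(c,uv,z):
    v=ray(c,uv); e=c["eye"]; return e+v*((z-e[2])/v[:,2])[:,None]
def proj(c,P):
    s=R.from_rotvec(c["orientation"]).inv().apply(np.atleast_2d(P)-c["eye"]); s=s[:,:2]/s[:,2:]
    s=s*(1+c["k1"]*(s**2).sum(1,keepdims=True)); K=c["K"]
    return s*K[[0,1],[0,1]]+K[[0,1],[2,2]]
def depthpts(c,uv,d):
    K=c["K"]; f=R.from_rotvec(c["orientation"]); v=ray(c,uv); return c["eye"]+v*np.asarray(d)[:,None]
E
python3 - <<'E'
import cv2,numpy as np
p=cv2.imread("pics/top0.png")
cv2.imwrite("pics/topcrop0.png",cv2.resize(p[85:275,165:300],None,fx=4.2,fy=3.1*4.2/4.2,interpolation=cv2.INTER_CUBIC)) if 0 else cv2.imwrite("pics/topcrop0.png",cv2.resize(p[85:235,165:295],None,fx=4,fy=4,interpolation=cv2.INTER_CUBIC))
from h import *
c=get_calibration("top"); d=np.load("pics/top0_d.npy")
for uv in [(226,172),(222,190),(218,127),(192,158),(250,152),(193,240),(184,203),(257,217)]:
    P=depthpts(c,[uv],[d[uv[1],uv[0]]]); print(uv,P.round(3))
hsv=cv2.cvtColor(p,cv2.COLOR_BGR2HSV)
for uv in [(222,185),(240,205),(195,200),(193,240),(210,220),(225,150)]: print(uv,hsv[uv[1],uv[0]])
E
```

```text
(226, 172) [[0.564 0.048 0.018]]
(222, 190) [[0.511 0.059 0.023]]
(218, 127) [[0.693 0.07  0.03 ]]
(192, 158) [[0.604 0.144 0.024]]
(250, 152) [[ 0.619 -0.021  0.029]]
(193, 240) [[0.372 0.14  0.015]]
(184, 203) [[ 0.478  0.169 -0.001]]
(257, 217) [[ 0.436 -0.039 -0.002]]
(222, 185) [ 13 153  80]
(240, 205) [ 16 127 142]
(195, 200) [ 16 122 149]
(193, 240) [ 17 115 167]
(210, 220) [ 16 123 122]
(225, 150) [ 16 126  87]
```

View pics/topcrop0.png

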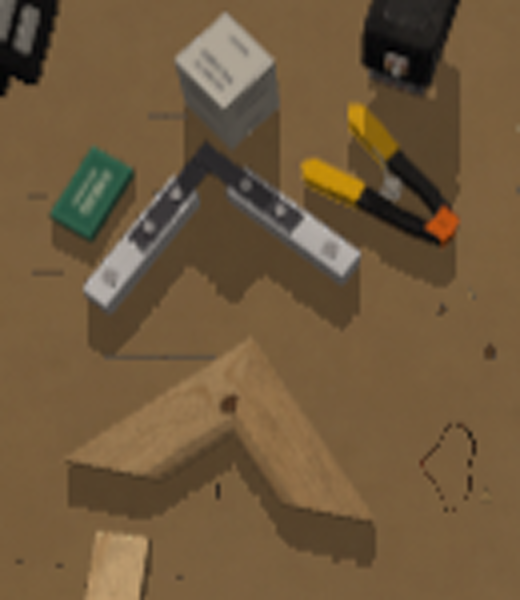

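The crop confirms it: pale timber L below, jig above it, with the outer corner pointing at the jig. Next I'll measure both with the height map and line fits.

```bash
python3 - <<'E'
from h import *
c=get_calibration("top"); d=np.load("pics/top0_d.npy"); p=cv2.imread("pics/top0.png")
vv,uu=np.mgrid[0:384,0:512]; uv=np.c_[uu.ravel(),vv.ravel()]
P=depthpts(c,uv,d.ravel()).reshape(384,512,3); np.save("pics/P0.npy",P)
z=P[...,2]; H=np.clip(z*1000*6+40,0,255).astype(np.uint8)
a=cv2.resize(H[85:235,165:295],None,fx=4,fy=4,interpolation=cv2.INTER_NEAREST)
cv2.imwrite("pics/h0.png",a)
print("bench",np.median(z[220:240,205:240]),z[220:240,205:240].std())
# left-ordered: a few profile cols
print((z[165:215:1,232]*1000).round(0))
print((z[120:160:1,195]*1000).round(0))
E
```

```text
bench -0.00029216054084835186 0.060969674486197716
[ 0. -1.  0.  2. -1. -3. -2. -0. -0. -2.  2. 19. 19. 24. 21. 22. 22. 22.
 22. 23. 18. 17. 20. 21. 21. 22. 23. 22. 24. 16. 21. 23. 22. 21. 18. 25.
 18. 20. 19. 18. 18. 14. 12. -1. -3. -1. -2. -2. -1. -1.]
[-1.  1. -0. -1.  2. -1. 19. 11. 16. 13. 17.  9. 10.  8. -1.  4. -0.  0.
 -3.  2. -3. -3. -0. -1.  0. 24. 25. 26. 25. 25. 26. 26. 23. 25. 28. 27.
 26. 23. 19.  9.]
```

View pics/h0.png

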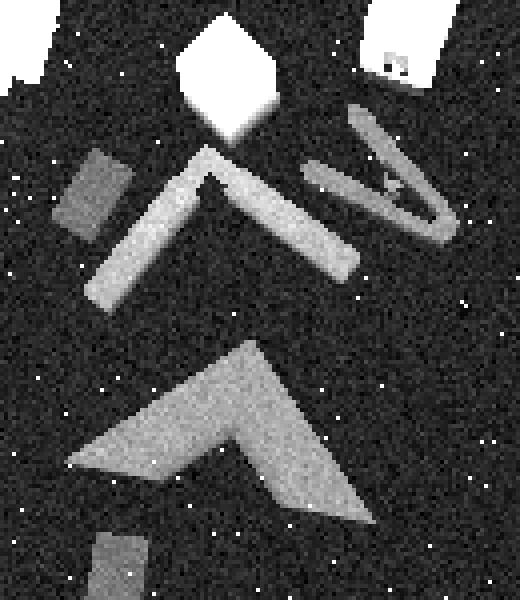

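```bash
cat >> h.py <<'E'
def measure(p,d,c,zt,box,seeds,hmin=0.010):
    """seeds: world xy approx (corner,endB,endA) of the silhouette's outer edges at height zt. returns corner, angB, angA"""
    vv,uu=np.mgrid[0:384,0:512]
    z=depthpts(c,np.c_[uu.ravel(),vv.ravel()],d.ravel())[:,2].reshape(384,512)
    z=cv2.medianBlur(z.astype(np.float32),3)
    m=((z>hmin)&(z<0.045)).astype(np.uint8)
    lines=[]
    co=np.array(seeds[0])
    zz=np.clip(z,0,zt)
    for e in seeds[1:]:
        e=np.array(e); n=np.linalg.norm(e-co); t=(e-co)/n; nn=np.array([-t[1],t[0]])
        pts=[]
        for s in np.linspace(0.15*n,0.9*n,40):
            o=np.linspace(-0.025,0.025,201)
            W=np.c_[co+s*t+o[:,None]*nn,np.full(len(o),zt)]
            uv=proj(c,W).astype(np.float32)
            v=cv2.remap(zz,uv[:,0].reshape(-1,1),uv[:,1].reshape(-1,1),cv2.INTER_LINEAR).ravel()
            b=(v>zt/2).astype(int); k=np.flatnonzero(np.diff(b))
            if len(k):
                k=k[np.argmin(abs(o[k]))]; pts.append(W[k,:2])
        pts=np.array(pts,np.float32)
        l=cv2.fitLine(pts,cv2.DIST_HUBER,0,1e-4,1e-4).ravel()
        if l[:2]@t<0: l[:2]*=-1
        r=(pts-l[2:])@np.array([-l[1],l[0]]); 
        lines.append((l[:2],l[2:],len(pts),np.median(abs(r))))
    (t1,p1,n1,r1),(t2,p2,n2,r2)=lines
    a=np.linalg.solve(np.c_[t1,-t2],p2-p1); C=p1+a[0]*t1
    A=[np.degrees(np.arctan2(t[1],t[0]))%360 for t in (t1,t2)]
    return C,A,[(n1,r1),(n2,r2)]
E
cat > m0.py <<'E'
from h import *
import sys
def run(p,d,c):
    S=onplane(c,[(227.7,169.5),(181.7,200),(258,215)],.022)[:,:2]
    print("seed",S.round(4).tolist())
    print("sample",measure(p,d,c,.022,None,S))
    J=onplane(c,[(165+207/4,85+147/4),(165+85/4,85+287/4),(165+358/4,85+253/4)],.026)[:,:2]
    C,A,r=measure(p,d,c,.026,None,J); print("jig back",C,A,r)
E
python3 - <<'E'
from m0 import *
c=get_calibration("top"); run(None,np.load("pics/top0_d.npy"),c)
# offcut, others
p=cv2.imread("pics/top0.png")
print("offcut",onplane(c,[(189,218),(201,219),(184,262),(196,264)],.014).round(3))
E
```

```text
seed [[0.57, 0.0427], [0.4837, 0.1723], [0.4387, -0.0418]]
sample (array([0.57120734, 0.04395422], dtype=float32), [np.float32(122.97352), np.float32(213.39134)], [(40, np.float32(0.00030472706)), (40, np.float32(0.00030296046))])
jig back [0.71770483 0.07658494] [np.float32(141.34688), np.float32(232.24811)] [(40, np.float32(0.00049752503)), (40, np.float32(0.00049041706))]
offcut [[0.433 0.152 0.014]
 [0.43  0.119 0.014]
 [0.312 0.165 0.014]
 [0.306 0.131 0.014]]
```

```bash
python3 - <<'E'
from h import *
s=read_state(); M=R.from_rotvec(s["tcp_rot"]).as_matrix(); print(M.round(3)); 
print("tool y deg",np.degrees(np.arctan2(M[1,1],M[0,1])), s["q"])
E
```

```text
[[-0.     0.275 -0.961]
 [ 0.002 -0.961 -0.275]
 [-1.    -0.002 -0.   ]]
tool y deg -74.02642588256955 [-1.32891398e+00  2.64719605e-01  1.60522958e+00 -7.83526944e-06
  1.27369837e+00 -3.69067451e-02]
```

```bash
python3 -m creep '[[155,[28,25,0],0],[155,[28,25,0],0],[155,[28,25,0],0],[155,[28,25,0],0],[155,[28,25,0],0],[155,[28,25,0],0],[155,[28,25,0],0],[155,[28,25,0],0]]' 20
python3 -m creep '[[155,[0,41,0],-0.06],[155,[0,41,0],-0.06],[155,[0,41,0],-0.06],[155,[0,41,0],-0.06],[155,[0,41,0],-0.06],[155,[0,41,0],-0.06],[155,[0,41,0],-0.06],[155,[0,41,0],-0.06]]'
python3 -m creep '[[155,[4,24,-12],0],[155,[4,24,-12],0],[155,[4,24,-12],0],[155,[4,24,-12],0],[155,[4,24,-12],0],[155,[4,24,-12],0],[155,[4,24,-12],0],[155,[0,0,0],0]]'
```

```text
time: 0.77
tool_pos: [0.4106, -0.4472, 0.2307]
tcp_rot: [2.072, 0.291, -2.073]
wrist_force: [0.3, -0.6, 0.2]
width: 0.395
time: 1.43
tool_pos: [0.4089, -0.119, 0.2309]
tcp_rot: [-2.113, 0.217, 2.114]
wrist_force: [1.7, 0.4, 0.2]
width: 0.39
time: 2.1
tool_pos: [0.4359, 0.0501, 0.1445]
tcp_rot: [-2.112, 0.21, 2.122]
wrist_force: [-0.1, -0.7, -0.6]
width: 0.39
```

Now a look with the wrist and top cameras.

```bash
python3 - <<'E'
from h import *
s=read_state(); c=get_calibration("wrist"); print({k:np.round(v,4).tolist() for k,v in c.items()})
M=R.from_rotvec(s["tcp_rot"]).as_matrix(); print(s["tool_pos"],np.degrees(np.arctan2(M[1,1],M[0,1])),s["q"].round(2))
p,d=read_camera("wrist"); cv2.imwrite("pics/w1.png",p); np.save("pics/w1_d.npy",d)
c=get_calibration("top");p2,d2=read_camera("top"); cv2.imwrite("pics/top1.png",cv2.resize(p2[85:285,125:325],None,fx=3,fy=3))
from scipy.spatial import cKDTree
E
```

```text
{'K': [[291.4876, 0.0, 254.3466], [0.0, 291.4876, 196.8805], [0.0, 0.0, 1.0]], 'k1': -0.0215, 'eye': [0.505, 0.0369, 0.2872], 'orientation': [1.8682, -2.2809, -0.3214]}
[0.43589765 0.050072   0.14450797] -101.36468719816982 [ 0.06 -0.12  2.18  0.    1.08  1.82]
```

View pics/w1.png

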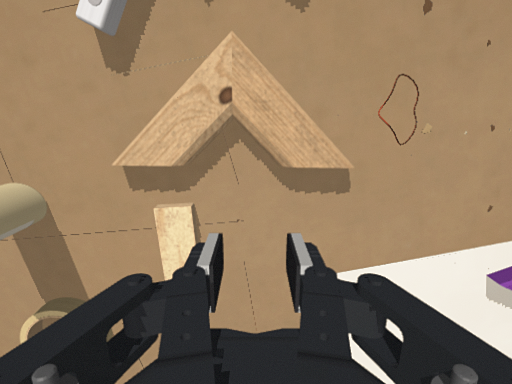

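View pics/top1.png

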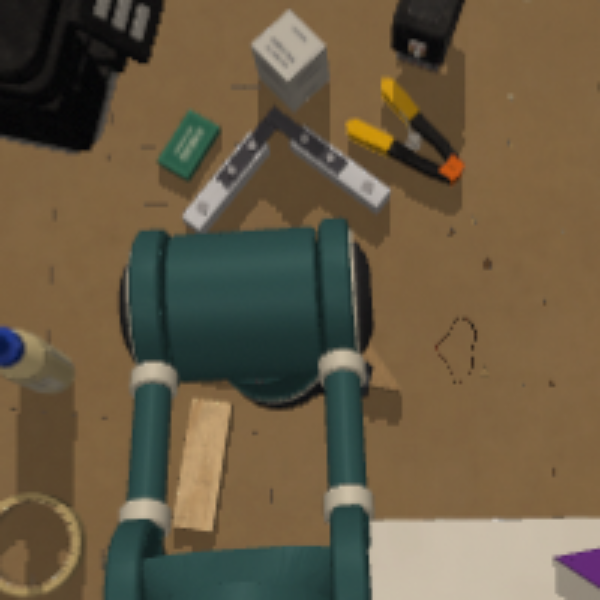

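The wrist view shows the L's outer corner at (233,32), its inner corner at about (233,115) and its ends at (115,165) and (353,167). The fingers point straight at it, and the offcut's far end is at (175,205). I'll cross-check these positions against the top-view measurement.

```bash
python3 - <<'E'
from h import *
c=get_calibration("wrist"); d=np.load("pics/w1_d.npy")
W=onplane(c,[(233,32),(115,165),(353,167)],.022)[:,:2]; print(W.round(4).tolist(), np.linalg.norm(W[1]-W[0]),np.linalg.norm(W[2]-W[0]))
print(measure(None,d,c,.022,None,W))
print("inner",onplane(c,[(233,115)],.013).round(4), "offcut top",onplane(c,[(155,207),(193,205)],.014).round(3))
E
```

```text
[[0.5735, 0.0388], [0.487, 0.1703], [0.4414, -0.046]] 0.15739568321324457 0.1570045581511724
(array([0.5754415 , 0.03986304], dtype=float32), [np.float32(123.019485), np.float32(212.75867)], [(40, np.float32(0.00012676582)), (40, np.float32(0.00021411534))])
inner [[0.5088 0.0538 0.013 ]] offcut top [[0.438 0.149 0.014]
 [0.433 0.111 0.014]]
```

```bash
python3 -m creep '[[155,[8,17,-10],0],[155,[0,0,-21],0],[155,[0,0,-21],0],[155,[0,0,-21],0],[155,[0,0,-21],0],[155,[0,0,-21],0],[155,[0,0,-21],0],[155,[0,0,0],0]]'; python3 - <<'E'
from h import *
p,d=read_camera("wrist"); cv2.imwrite("pics/w2.png",p)
print(read_state()["tool_pos"])
E
```

```text
time: 2.87
tool_pos: [0.4425, 0.0626, 0.0082]
tcp_rot: [-2.109, 0.217, 2.122]
wrist_force: [-2.1, 0.3, -0.4]
width: 0.39
[0.44373981 0.06289257 0.00989395]
```

View pics/w2.png

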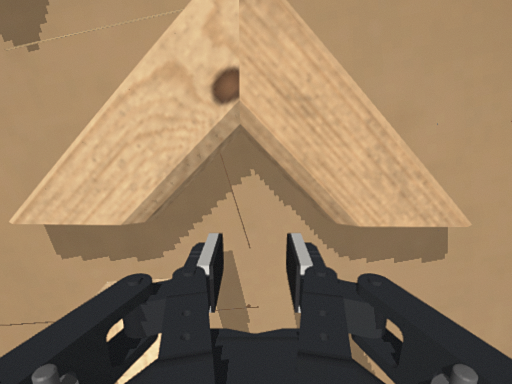

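```bash
python3 -m creep '[[155,[1,3,-3],0],[155,[1,3,-2],0],[155,[3,-0.6,-1],0],[155,[3,-0.6,0],0],[155,[3,-0.6,0],0],[155,[3,-0.6,0],0],[155,[0,0,0],0],[155,[0,0,0],0]]'; python3 - <<'E'
from h import *
p,d=read_camera("wrist"); cv2.imwrite("pics/w3.png",p)
print(read_state()["tool_pos"])
E
```

```text
time: 3.58
tool_pos: [0.4602, 0.0676, 0.0055]
tcp_rot: [-2.116, 0.214, 2.115]
wrist_force: [0.6, 0.3, -0.4]
width: 0.397
[0.45982372 0.06762006 0.00536061]
```

View pics/w3.png

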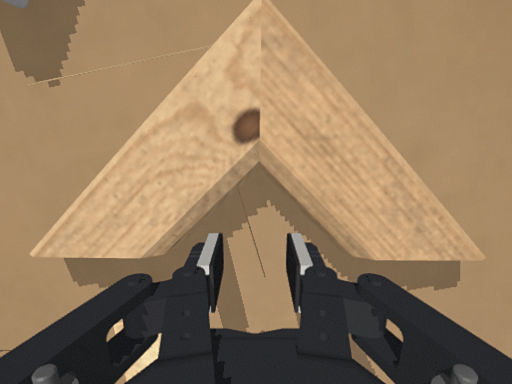

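```bash
python3 -m creep '[[155,[2,-1.5,-1],0],[155,[2,-1.5,-1],0],[155,[2.5,-0.5,0],0],[155,[2.5,-0.5,0],0],[155,[2.5,-0.5,0],0],[155,[2.5,-0.5,0],0],[155,[0,0,0],0],[155,[0,0,0],0]]'; python3 - <<'E'
from h import *
p,d=read_camera("wrist"); cv2.imwrite("pics/w4.png",p)
print(read_state()["tool_pos"])
E
```

```text
time: 4.3
tool_pos: [0.4741, 0.0626, 0.0033]
tcp_rot: [-2.116, 0.214, 2.115]
wrist_force: [0.6, -0.4, -0.2]
width: 0.388
[0.47405318 0.06265926 0.0033128 ]
```

View pics/w4.png

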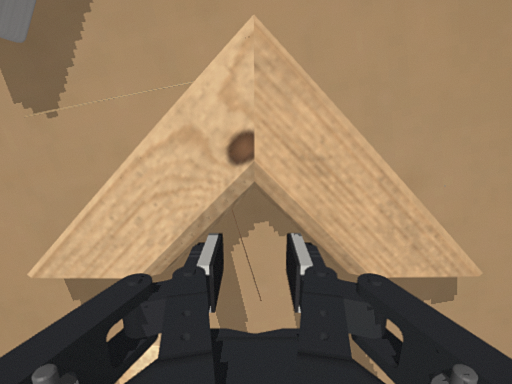

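```bash
python3 -m creep '[[155,[3,-0.5,0],0],[155,[3,-0.5,0],0],[155,[3,-0.5,0],0],[155,[3,-0.5,0],0],[155,[3,-0.5,0],0],[155,[3,-0.5,0],0],[155,[0,0,0],0],[155,[0,0,0],0]]'; python3 - <<'E'
from h import *
p,d=read_camera("wrist"); cv2.imwrite("pics/w5.png",p)
print(read_state()["tool_pos"])
E
```

```text
time: 5.02
tool_pos: [0.4924, 0.0596, 0.0034]
tcp_rot: [-2.116, 0.214, 2.114]
wrist_force: [-0.1, -0.9, -0.7]
width: 0.393
[0.49225677 0.05963164 0.00339682]
```

View pics/w5.png

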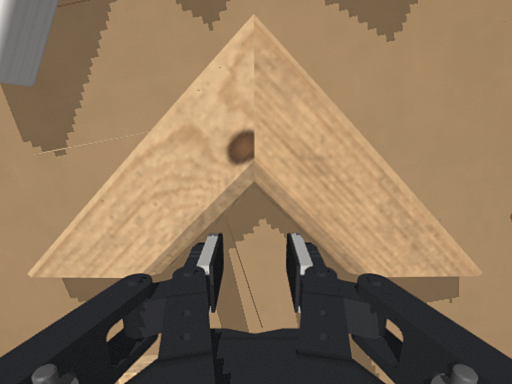

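The L has moved 18 mm rigidly with the tool: its pixels are unchanged while the background shifted. I'll measure its pose relative to the tool and work out what remains.

```bash
python3 - <<'E'
from h import *
s=read_state(); c=get_calibration("wrist"); t=s["tool_pos"][:2]
M=R.from_rotvec(s["tcp_rot"]).as_matrix(); y=np.degrees(np.arctan2(M[1,1],M[0,1])); h=y+90
W=onplane(c,[(254,17),(32,276),(480,274)],.022)[:,:2]
print(W.round(4).tolist(),[np.linalg.norm(W[i]-W[0]) for i in (1,2)],[np.degrees(np.arctan2(*(W[i]-W[0])[::-1]))%360 for i in (1,2)])
print("heading",h,"tool",t)
f=np.array([np.cos(np.radians(h)),np.sin(np.radians(h))]); l=np.array([-f[1],f[0]])
o=W[0]-t; o=np.array([o@f,o@l]); print("corner in tool (fwd,left)",o.round(4))
J=np.array([.684,.0726]); hj=6.8
f2=np.array([np.cos(np.radians(hj)),np.sin(np.radians(hj))]); l2=np.array([-f2[1],f2[0]])
print("tool goal",J-o[0]*f2-o[1]*l2, "delta",(J-o[0]*f2-o[1]*l2-t)*1000,"turn",np.radians(hj-h))
E
```

```text
[[0.5961, 0.0394], [0.5087, 0.1678], [0.4662, -0.0463]] [np.float64(0.15532263935819612), np.float64(0.15558625220585418)] [np.float64(124.2141582641605), np.float64(213.42285936351007)]
heading -11.529010138832888 tool [0.49225677 0.05963164]
corner in tool (fwd,left) [0.1058 0.0009]
tool goal [0.57908592 0.05918841] delta [86.82915031 -0.44322899] turn 0.3199015755540569
```

```bash
python3 -m creep '[[155,[3,0,0],0.02],[155,[3,0,0],0.02],[155,[3,0,0],0.02],[155,[3,0,0],0.02],[155,[3,0,0],0.02],[155,[3,0,0],0.02],[155,[3,0,0],0.02],[155,[3,0,0],0.02]]'
python3 -m creep '[[155,[3,0,0],0.02],[155,[3,0,0],0.02],[155,[3,0,0],0.02],[155,[3,0,0],0.02],[155,[3,0,0],0.02],[155,[3,0,0],0.02],[155,[3,0,0],0.02],[155,[0,0,0],0.02]]'; python3 - <<'E'
from h import *
p,d=read_camera("wrist"); cv2.imwrite("pics/w6.png",p); np.save("pics/w6_d.npy",d)
print(read_state()["tool_pos"])
E
```

```text
time: 5.73
tool_pos: [0.516, 0.0597, 0.0032]
tcp_rot: [-2.202, 0.043, 2.202]
wrist_force: [-1.3, -0.5, -0.3]
width: 0.392
time: 6.4
tool_pos: [0.5377, 0.0597, 0.0035]
tcp_rot: [2.16, 0.131, -2.158]
wrist_force: [-1.2, -0.5, 0.1]
width: 0.391
[0.53744235 0.05971975 0.00343783]
```

View pics/w6.png

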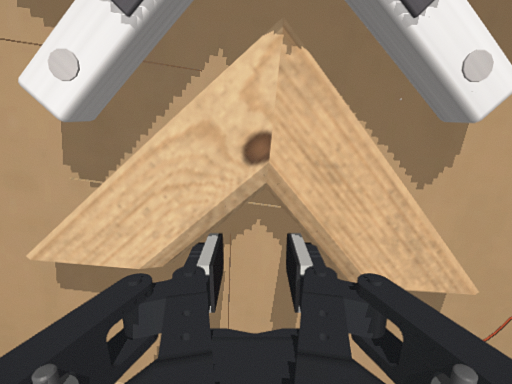

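```bash
python3 - <<'E'
from h import *
p=cv2.imread("pics/w6.png"); cv2.imwrite("pics/w6c.png",cv2.resize(p[0:135,0:256],None,fx=3,fy=3,interpolation=cv2.INTER_CUBIC)); cv2.imwrite("pics/w6d.png",cv2.resize(p[0:135,256:512],None,fx=3,fy=3,interpolation=cv2.INTER_CUBIC))
E
```

```text
(no output)
```

View pics/w6c.png

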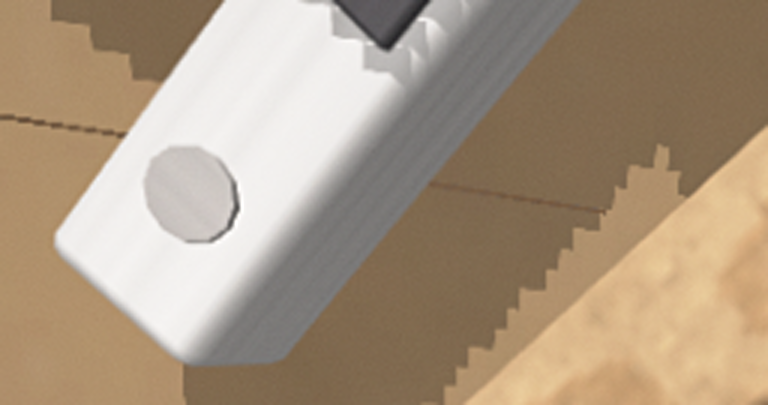

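View pics/w6d.png

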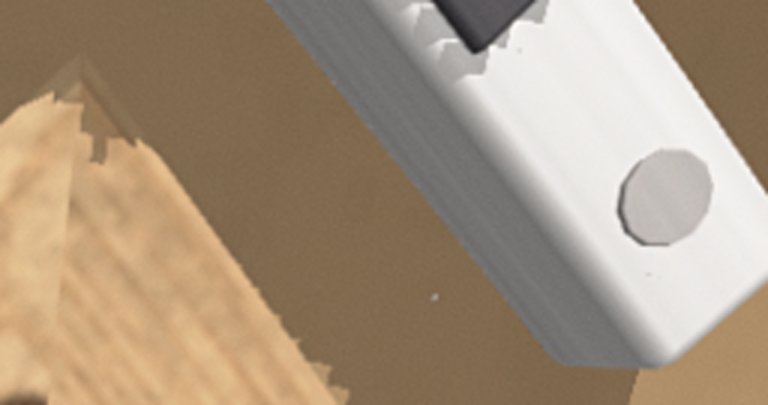

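```bash
python3 - <<'E'
from h import *
s=read_state(); c=get_calibration("wrist"); t=s["tool_pos"][:2]
M=R.from_rotvec(s["tcp_rot"]).as_matrix(); h=np.degrees(np.arctan2(M[1,1],M[0,1]))+90
def ln(P): 
    d=P[1]-P[0]; return P[0],d/np.linalg.norm(d)
def X(a,b): k=np.linalg.solve(np.c_[a[1],-b[1]],b[0]-a[0]); return a[0]+k[0]*a[1]
ang=lambda v:np.degrees(np.arctan2(v[1],v[0]))%360
B=ln(onplane(c,[(193.7,0.3),(105,107)],0)[:,:2]); A=ln(onplane(c,[(345.5,0.3),(432,107)],0)[:,:2])
J=X(B,A); print("jig corner",J,ang(B[1]),ang(A[1]))
W=onplane(c,[(282.7,19),(30,258),(476,292)],.022)[:,:2]
print("L",W.round(4).tolist(),[np.linalg.norm(W[i]-W[0]) for i in (1,2)],[ang(W[i]-W[0]) for i in (1,2)])
print("heading",h,"tool",t,s["wrist_force"],s["torque"])
# finger faces: distance of L inner faces
E
```

```text
jig corner [0.6896348  0.07201284] 141.87952847886189 232.24801781693543
L [[0.6432, 0.0622], [0.5288, 0.1673], [0.5366, -0.0508]] [np.float64(0.1553562109340002), np.float64(0.15533006857557385)] [np.float64(137.43940013056817), np.float64(226.66140894815507)]
heading 6.963280425120331 tool [0.53744235 0.05971975] [-0.62299174  0.80787764  0.74508347] [ 0.04147572  0.01887274 -0.027402  ]
```

```bash
python3 -m creep '[[155,[3,0,0],0.006],[155,[3,0,0],0.006],[155,[3,0,0],0.006],[155,[3,0,0],0.006],[155,[3,0,0],0.006],[155,[3,0,0],0.006],[155,[3,0,0],0.006],[155,[3,0,0],0.006]]'; python3 - <<'E'
from h import *
p,d=read_camera("wrist"); cv2.imwrite("pics/w7.png",p); np.save("pics/w7_d.npy",d)
print(read_state()["tool_pos"])
E
```

```text
time: 7.12
tool_pos: [0.5611, 0.0596, 0.0033]
tcp_rot: [2.134, 0.179, -2.134]
wrist_force: [-1.2, -0.4, 0.4]
width: 0.393
[0.56189138 0.05966952 0.00343302]
```

View pics/w7.png

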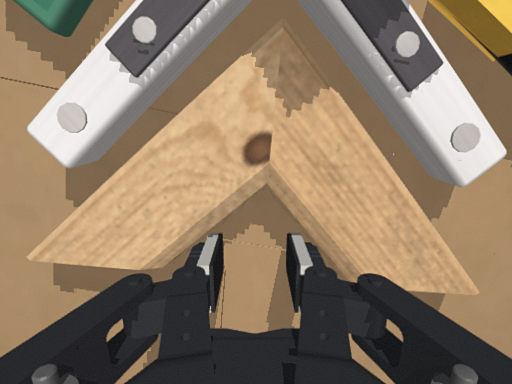

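```bash
python3 - <<'E'
from h import *
p=cv2.imread("pics/w7.png"); cv2.imwrite("pics/w7c.png",cv2.resize(p[0:190,130:400],None,fx=3,fy=3,interpolation=cv2.INTER_CUBIC))
s=read_state(); c=get_calibration("wrist"); t=s["tool_pos"][:2]
M=R.from_rotvec(s["tcp_rot"]).as_matrix(); h=np.degrees(np.arctan2(M[1,1],M[0,1]))+90
ang=lambda v:np.degrees(np.arctan2(v[1],v[0]))%360
W=onplane(c,[(283,20),(29,258),(477,293)],.022)[:,:2]
print("L",W.round(4).tolist(),[np.linalg.norm(W[i]-W[0]) for i in (1,2)],[ang(W[i]-W[0]) for i in (1,2)],"heading",h,"tool",t)
E
```

```text
L [[0.6671, 0.0668], [0.5482, 0.1671], [0.5657, -0.0516]] [np.float64(0.15561515550532964), np.float64(0.15588340157735242)] [np.float64(139.83746406817426), np.float64(229.38820952674484)] heading 9.601806647835133 tool [0.56189138 0.05966952]
```

View pics/w7c.png

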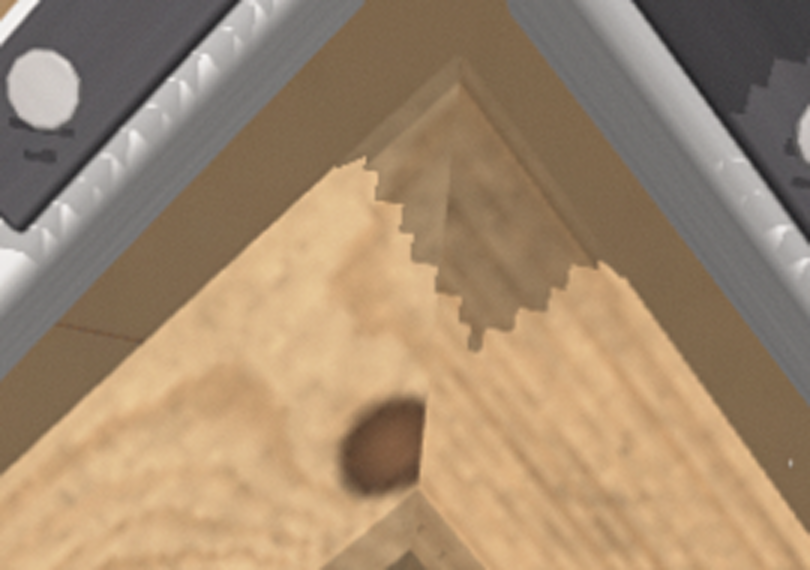

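```bash
python3 -m creep '[[155,[2.5,0,0],0.007],[155,[2.5,0,0],0.007],[155,[2.5,0,0],0.007],[155,[2.5,0,0],0.007],[155,[2.5,0,0],0.007],[155,[2,0,0],0.007],[155,[0,0,0],0],[155,[0,0,0],0]]'; python3 - <<'E'
from h import *
p,d=read_camera("wrist"); cv2.imwrite("pics/w8.png",p); np.save("pics/w8_d.npy",d)
cv2.imwrite("pics/w8c.png",cv2.resize(p[0:190,130:400],None,fx=3,fy=3,interpolation=cv2.INTER_CUBIC))
s=read_state(); print(s["tool_pos"],s["wrist_force"])
E
```

```text
time: 7.83
tool_pos: [0.5758, 0.0597, 0.0034]
tcp_rot: [2.112, 0.221, -2.11]
wrist_force: [-0.0, 0.6, 0.6]
width: 0.392
[0.57577044 0.05970773 0.00342982] [ 0.90780438 -0.73384548 -0.10050323]
```

View pics/w8.png

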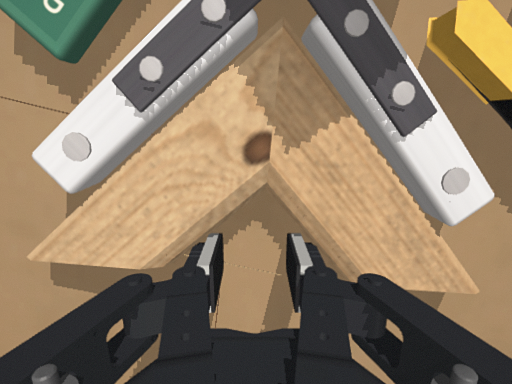

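View pics/w8c.png

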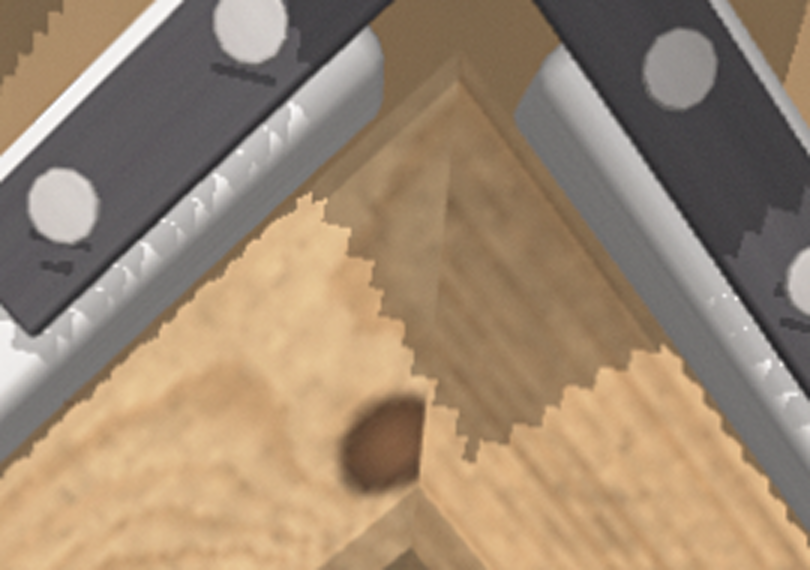

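```bash
python3 -m creep '[[155,[1,0.1,0],0],[155,[1,0.1,0],0],[155,[1,0.1,0],0],[155,[1,0.1,0],0],[155,[1,0.1,0],0],[155,[1,0.1,0],0],[155,[0,0,0],0],[155,[0,0,0],0]]'; python3 - <<'E'
from h import *
p,d=read_camera("wrist"); cv2.imwrite("pics/w9.png",p); np.save("pics/w9_d.npy",d)
cv2.imwrite("pics/w9c.png",cv2.resize(p[0:270,20:500],None,fx=1.6,fy=1.6,interpolation=cv2.INTER_CUBIC))
s=read_state(); print(s["tool_pos"],s["wrist_force"],s["torque"])
E
```

```text
time: 8.55
tool_pos: [0.5813, 0.0603, 0.0032]
tcp_rot: [2.111, 0.221, -2.111]
wrist_force: [-1.6, -0.2, 1.4]
width: 0.391
[0.58131509 0.06031882 0.00326925] [-1.12348162  1.17112837  0.88562991] [-0.04125173  0.20112519  0.00413107]
```

View pics/w9c.png

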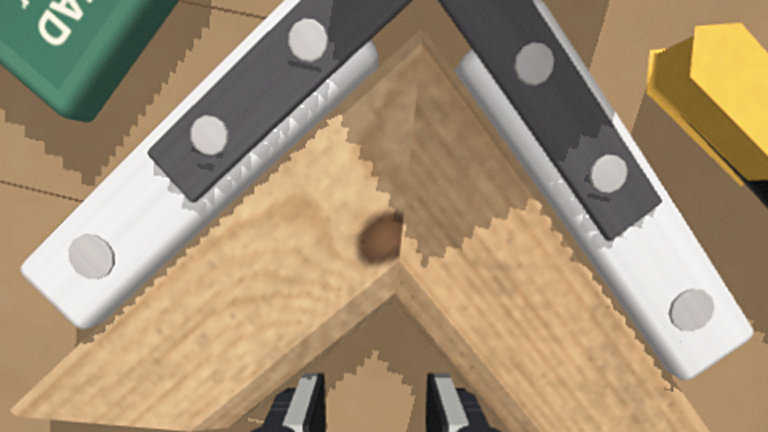

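```bash
python3 -m creep '[[155,[1,0.1,0],0],[155,[1,0.1,0],0],[155,[1,0.1,0],0],[155,[0,0,0],0],[155,[0,0,0],0],[155,[0,0,0],0],[155,[0,0,0],0],[155,[0,0,0],0]]'; python3 - <<'E'
from h import *
p,d=read_camera("wrist"); cv2.imwrite("pics/w10.png",p); np.save("pics/w10_d.npy",d)
cv2.imwrite("pics/w10c.png",cv2.resize(p[0:270,20:500],None,fx=1.6,fy=1.6,interpolation=cv2.INTER_CUBIC))
s=read_state(); print(s["tool_pos"],s["wrist_force"],s["torque"])
E
```

```text
time: 9.27
tool_pos: [0.5818, 0.0604, 0.0029]
tcp_rot: [2.106, 0.221, -2.117]
wrist_force: [-7.6, -1.1, 5.4]
width: 0.398
[0.58181618 0.06036543 0.00290239] [-7.14956948 -0.55836459  5.34565894] [-0.14557851  1.17029528 -0.04252553]
```

View pics/w10c.png

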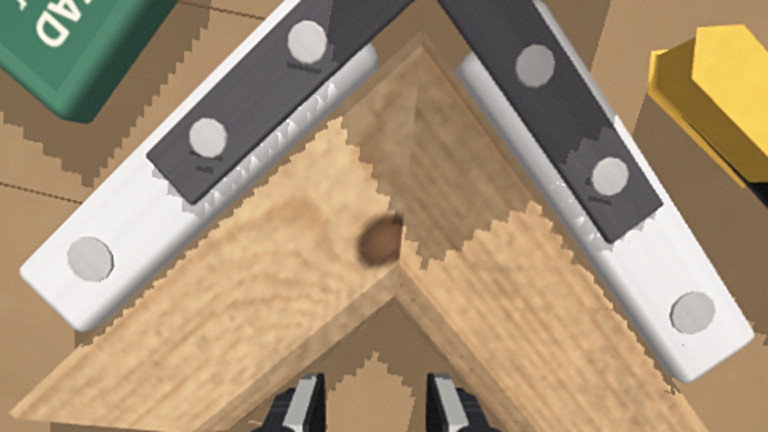

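Force rose to 7 N and the tool stopped, so the L is touching. I'll check both seams enlarged.

```bash
python3 - <<'E'
from h import *
p=cv2.imread("pics/w10.png")
a=cv2.resize(p[15:215,50:270],None,fx=3.5,fy=2.95,interpolation=cv2.INTER_CUBIC) if 0 else cv2.resize(p[15:205,60:270],None,fx=3.1,fy=3.1,interpolation=cv2.INTER_CUBIC)
b=cv2.resize(p[15:205+55,270:470],None,fx=2.4,fy=2.4,interpolation=cv2.INTER_CUBIC)
g=lambda x:(255*(x/255.)**.6).astype(np.uint8)
cv2.imwrite("pics/w10l.png",g(a));cv2.imwrite("pics/w10r.png",g(b))
E
```

```text
(no output)
```

View pics/w10l.png

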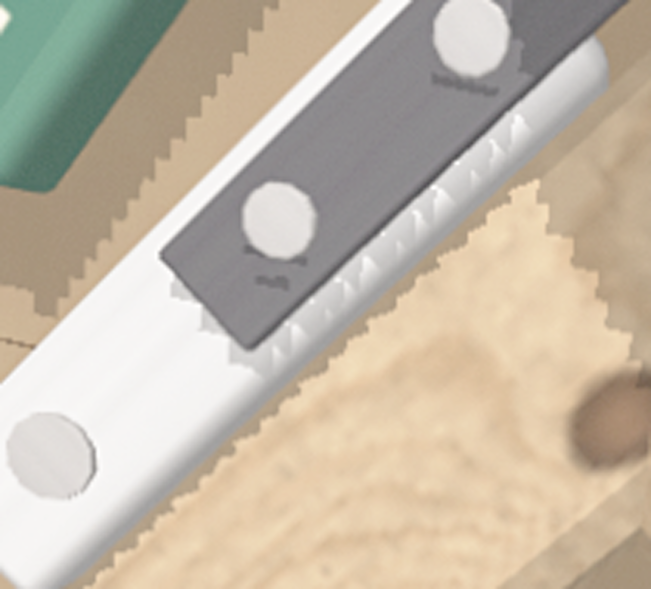

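View pics/w10r.png

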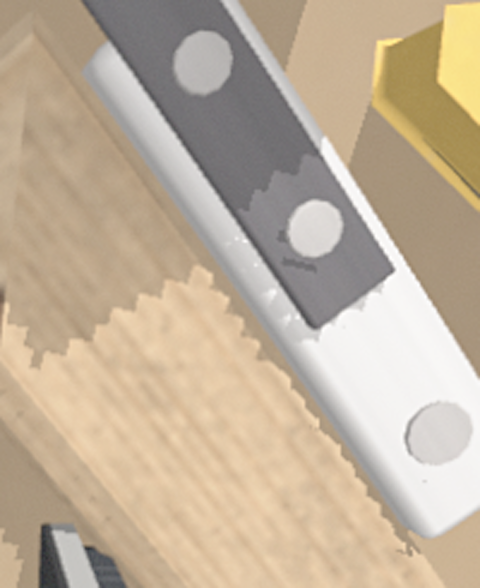

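```bash
python3 -m creep '[[155,[1,0.1,0],0],[155,[0,0,0],0],[155,[-0.2,1.5,0],0],[155,[0,0,0],0],[155,[0.4,-3,0],0],[155,[0,0,0],0],[155,[-0.2,1.5,0],0],[155,[0,0,0],0]]'; python3 - <<'E'
from h import *
p,d=read_camera("wrist"); cv2.imwrite("pics/w11.png",p)
cv2.imwrite("pics/w11c.png",cv2.resize(p[0:270,20:500],None,fx=1.6,fy=1.6,interpolation=cv2.INTER_CUBIC))
s=read_state(); print(s["tool_pos"],s["wrist_force"],s["torque"])
E
```

```text
time: 9.98
tool_pos: [0.5823, 0.0607, 0.0027]
tcp_rot: [2.105, 0.222, -2.118]
wrist_force: [-8.5, 0.4, 5.5]
width: 0.39
[0.58231001 0.06066084 0.00271269] [-9.38890766 -0.87401896  5.90395585] [-0.07531328  1.33739292 -0.09400628]
```

View pics/w11c.png

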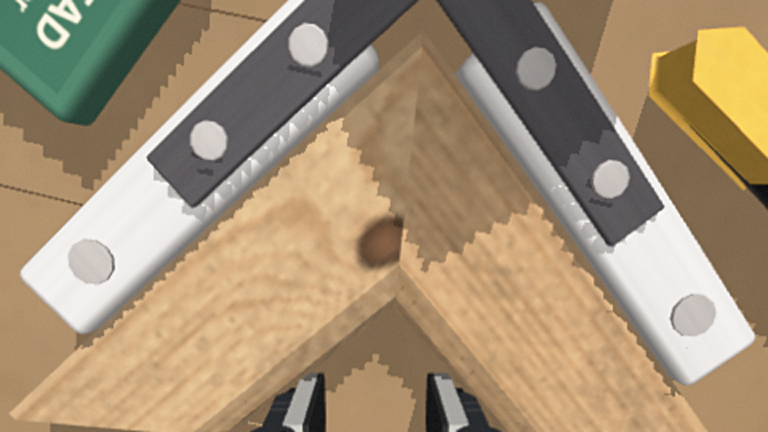

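```bash
python3 -m creep '[[155,[-3,-0.4,0],0],[155,[-3,-0.4,0],0],[155,[-5,-0.7,0],0],[155,[-7,-1,0],0],[155,[-7,-1,0],0],[155,[-5,-0.7,10],0],[155,[0,0,25],0],[155,[0,0,25],0]]'; python3 -m creep '[[155,[-5,0,25],0],[155,[-5,0,25],0],[155,[-5,0,25],0],[155,[-5,0,20],0],[155,[0,0,0],0],[155,[0,0,0],0],[155,[0,0,0],0],[155,[0,0,0],0]]'; python3 - <<'E'
from h import *
c=get_calibration("wrist");s=read_state()
p,d=read_camera("wrist"); cv2.imwrite("pics/w12.png",p); np.save("pics/w12_d.npy",d); np.savez("pics/w12_c.npz",**c)
cv2.imwrite("pics/w12c.png",cv2.resize(p[0:250,80:430],None,fx=2.25,fy=2.25,interpolation=cv2.INTER_CUBIC))
print(s["tool_pos"],s["wrist_force"])
E
```

```text
time: 10.7
tool_pos: [0.5529, 0.0562, 0.063]
tcp_rot: [2.108, 0.221, -2.115]
wrist_force: [0.5, -0.1, -0.1]
width: 0.389
time: 11.37
tool_pos: [0.5342, 0.0563, 0.1569]
tcp_rot: [2.109, 0.221, -2.114]
wrist_force: [0.9, -0.0, -0.7]
width: 0.393
[0.53417183 0.05633016 0.15694442] [ 0.94875383 -0.01864741 -0.68195116]
```

View pics/w12c.png

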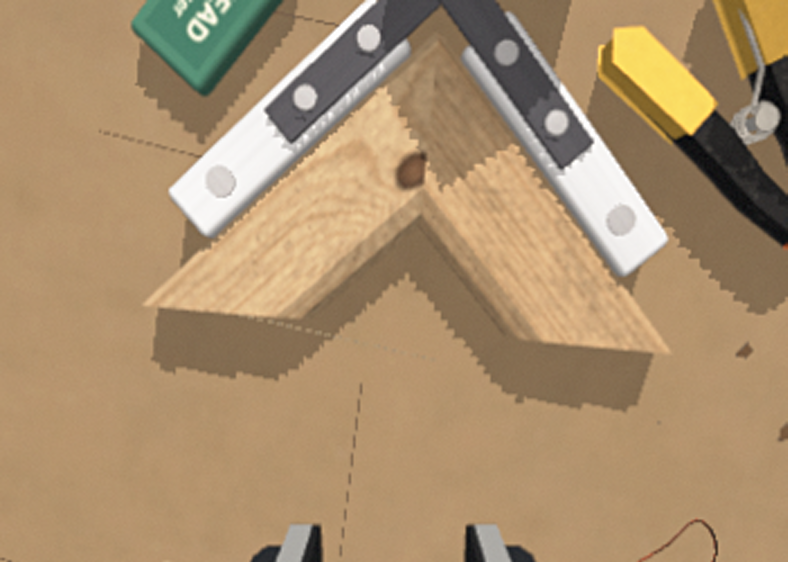

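```bash
python3 - <<'E'
from h import *
p=cv2.imread("pics/w12.png")
def cr(x,y,w,h,f): return cv2.resize(p[y:y+h,x:x+w],None,fx=f,fy=f,interpolation=cv2.INTER_CUBIC)
a=cr(138,60,70,85,4.5) # end B
b=cr(325,85,70,85,4.5)
cc=cr(240,0,60,85,4.5)
im=np.hstack([x[:382] for x in (a,cc,b)]); im=(255*(im/255.)**.6).astype(np.uint8)
im=im[:, :800]; print(im.shape); cv2.imwrite("pics/w12e.png",im)
im2=cr(205,0,135,120,5.0); cv2.imwrite("pics/w12f.png",(255*(im2/255.)**.6).astype(np.uint8))
E
```

```text
(382, 800, 3)
```

View pics/w12e.png

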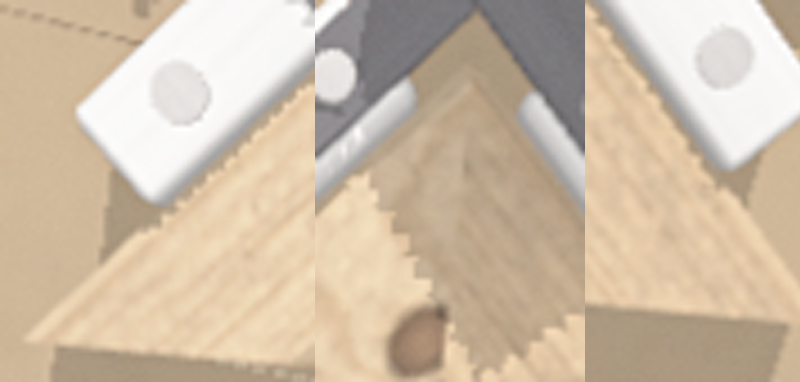

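View pics/w12f.png

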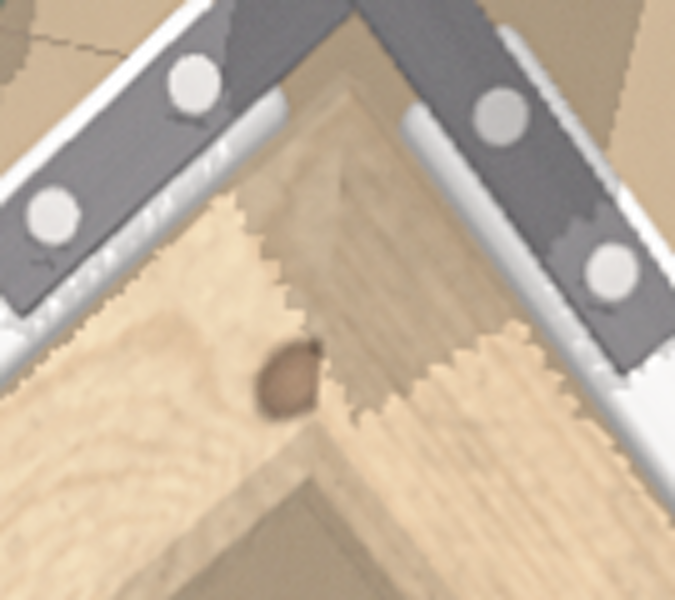

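```bash
python3 - <<'E'
from h import *
c=dict(np.load("pics/w12_c.npz"))
W=onplane(c,[(274.8,15),(144,135.6),(377.3,156.4)],.022)[:,:2]
ang=lambda v:np.degrees(np.arctan2(v[1],v[0]))%360
print("L",W.round(4).tolist(),[np.linalg.norm(W[i]-W[0]) for i in (1,2)],[ang(W[i]-W[0]) for i in (1,2)])
for z in (.024,.026):
  F=onplane(c,[(262.2,18.9),(174.7,105.6),(286,22.2),(358.3,122.3)],z)[:,:2]
  print(z,"fence ang",ang(F[1]-F[0]),ang(F[3]-F[2]))
  for i,e,sg in ((0,1,1),(1,1,1),(2,2,-1),(3,2,-1)):
    t=W[e]-W[0]; t/=np.linalg.norm(t); n=np.array([t[1],-t[0]])*sg*-1
    r=F[i]-W[0]; print(" along %.1f  out %.2f mm"%(1e3*(r@t),-1e3*(r@n)))
# jig back edges by depth
d=np.load("pics/w12_d.npy")
def w(u): return onplane(c,u,.026)[:,:2]
cb=lambda x,y:(80+x/2.25,y/2.25)
J=w([cb(375,2),cb(170,190)]);K=w([cb(512,15),cb(667,240)])
C,A,r=measure(None,d,c,.026,None,[J[0],J[1],J[0]+(K[1]-K[0])]); print("backB",A[0],r[0])
C,A2,r=measure(None,d,c,.026,None,[K[0],K[1],K[0]+(J[1]-J[0])]); print("backA",A2[0],r[0])
E
```

```text
L [[0.6861, 0.0712], [0.5627, 0.1687], [0.5894, -0.0518]] [np.float64(0.1572570853968612), np.float64(0.15643153320760228)] [np.float64(141.6900525670053), np.float64(231.8432779658795)]
0.024 fence ang 143.6297170617311 231.87542524612013
 along 10.5  out 4.12 mm
 along 116.0  out 0.54 mm
 along 10.7  out 3.38 mm
 along 118.0  out 3.44 mm
0.026 fence ang 143.6297170617311 231.87542524612016
 along 10.9  out 3.71 mm
 along 115.6  out 0.17 mm
 along 11.0  out 2.88 mm
 along 117.6  out 2.94 mm
backB 141.54138 (40, np.float32(0.00019997713))
backA 232.01183 (40, np.float32(0.00011754493))
```

```bash
python3 - <<'E'
from h import *
c=dict(np.load("pics/w12_c.npz")); d=np.load("pics/w12_d.npy")
def w(u): return onplane(c,u,.026)[:,:2]
cb=lambda x,y:(80+x/2.25,y/2.25)
J=w([cb(375,2),cb(170,190)]);K=w([cb(512,15),cb(667,240)])
n=lambda a:np.array([-np.sin(np.radians(a)),np.cos(np.radians(a))])
def back(P,Q):
    C,A,r=measure(None,d,c,.026,None,[P[0],P[1],P[0]+(Q[1]-Q[0])]); return C,A[0]
CB,aB=back(J,K); CA,aA=back(K,J)
L=onplane(c,[(274.8,15),(144,135.6),(377.3,156.4)],.022)[:,:2]
print("B: dist back->L (corner,end) mm",[1e3*abs((L[i]-CB)@n(aB)) for i in (0,1)])
print("A:",[1e3*abs((L[i]-CA)@n(aA)) for i in (0,2)])
c=get_calibration("top"); p,d=read_camera("top"); cv2.imwrite("pics/top9.png",cv2.resize(p[60:285,125:325],None,fx=2.6,fy=2.6)); 
print(read_state()["time"])
E
```

```text
B: dist back->L (corner,end) mm [np.float64(25.297167260634414), np.float64(25.705218207856564)]
A: [np.float64(23.96315875514817), np.float64(24.423330676425277)]
11.4667
```

View pics/top9.png

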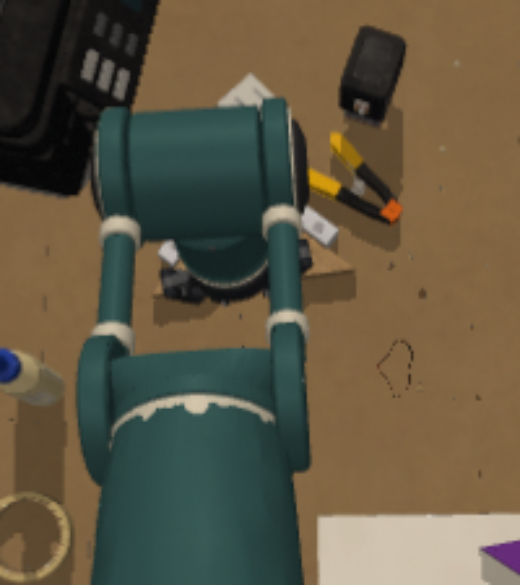

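The angles agree within 0.2°. Back edge to L reads 24.2 mm on A and 25.5 mm on B against the nominal 24, so B may have up to about 1 mm of gap. I have plenty of time, so I'll give each leg one gentle individual seating push.

```bash
python3 -m creep '[[155,[5,0,-25],0],[155,[5,0,-25],0],[155,[5,0,-25],0],[155,[3,0,-25],0],[155,[0,0,-25],0],[155,[0,0,-25],0],[155,[0,0,0],0],[155,[0,0,0],0]]'
python3 -m creep '[[155,[3,0.4,-2],0],[155,[3,0.4,-2],0],[155,[3,0.4,0],0],[155,[3,0.4,0],0],[155,[3,0.4,0],0],[155,[3,0.4,0],0],[155,[0,0,0],0],[155,[0,0,0],0]]'; python3 - <<'E'
from h import *
p,d=read_camera("wrist"); cv2.imwrite("pics/w13.png",p)
s=read_state(); print(s["tool_pos"],s["wrist_force"])
E
```

```text
time: 12.13
tool_pos: [0.5507, 0.0563, 0.0059]
tcp_rot: [2.105, 0.222, -2.118]
wrist_force: [0.2, 0.2, 0.5]
width: 0.391
time: 12.8
tool_pos: [0.5716, 0.0589, 0.0045]
tcp_rot: [2.112, 0.221, -2.111]
wrist_force: [-0.2, -0.6, -0.7]
width: 0.392
[0.5712515  0.05888969 0.00435684] [0.02977787 0.38377446 0.24638147]
```

View pics/w13.png

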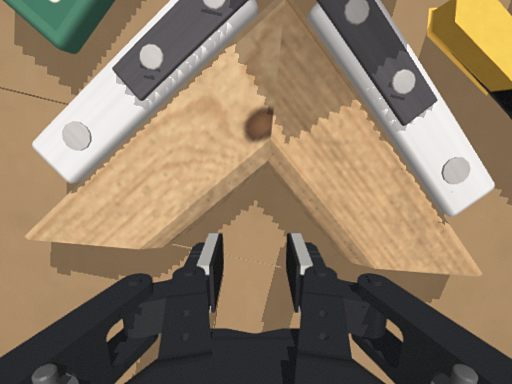

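```bash
python3 -m creep '[[155,[1,1.2,0],0],[155,[1,1.2,0],0],[155,[1,1.2,0],0],[155,[0.8,1,0],0],[155,[0.6,0.8,0],0],[155,[0.6,0.8,0],0],[155,[0.6,0.8,0],0],[155,[0,0,0],0]]'; python3 -c "
from h import *
s=read_state(); print(s['tool_pos'],s['wrist_force'],s['torque'])"
```

```text
time: 13.52
tool_pos: [0.5764, 0.0654, 0.0041]
tcp_rot: [2.109, 0.221, -2.112]
wrist_force: [-1.4, -2.2, 0.9]
width: 0.389
[0.57641124 0.06544939 0.00410862] [-1.36298112 -2.200259    0.90790083] [-0.36915161  0.25521764  0.10621625]
```

```bash
python3 -m creep '[[155,[0.6,0.8,0],0],[155,[0.6,0.8,0],0],[155,[0,0,0],0],[155,[0,0,0],0],[155,[0,0,0],0],[155,[0,0,0],0],[155,[0,0,0],0],[155,[0,0,0],0]]'; python3 -c "
from h import *
s=read_state(); print(s['tool_pos'],s['wrist_force'],s['torque'])"
```

```text
time: 14.18
tool_pos: [0.5766, 0.0658, 0.004]
tcp_rot: [2.106, 0.22, -2.114]
wrist_force: [-4.0, -7.7, 3.7]
width: 0.391
[0.57658609 0.06583006 0.00402886] [-4.00444317 -7.69900015  3.74394533] [-1.13634361  0.59341874  0.09637973]
```

```bash
python3 -m creep '[[155,[-2,-2.6,0],0],[155,[-2,-2.6,0],0],[155,[-2,-2.6,0],0],[155,[1.5,-1.2,0],0],[155,[1.5,-1.2,0],0],[155,[1.5,-1.2,0],0],[155,[0.8,-0.6,0],0],[155,[0,0,0],0]]';python3 -m creep '[[155,[0.8,-0.6,0],0],[155,[0.8,-0.6,0],0],[155,[0,0,0],0],[155,[0,0,0],0],[155,[0,0,0],0],[155,[0,0,0],0],[155,[0,0,0],0],[155,[0,0,0],0]]'; python3 -c "
from h import *
s=read_state(); print(s['tool_pos'],s['wrist_force'],s['torque'])"
```

```text
time: 14.85
tool_pos: [0.5776, 0.0555, 0.0043]
tcp_rot: [2.112, 0.221, -2.112]
wrist_force: [0.7, 0.0, 0.1]
width: 0.39
time: 15.52
tool_pos: [0.5781, 0.055, 0.0041]
tcp_rot: [2.11, 0.222, -2.113]
wrist_force: [-3.0, 4.1, 1.8]
width: 0.397
[0.57814069 0.05500564 0.00410877] [-3.0111958   4.07001708  1.77706931] [ 0.65070389  0.47222754 -0.02693958]
```

```bash
python3 -m creep '[[155,[0.8,-0.6,0],0],[155,[0,0,0],0],[155,[0,0,0],0],[155,[0,0,0],0],[155,[0,0,0],0],[155,[0,0,0],0],[155,[0,0,0],0],[155,[0,0,0],0]]'
python3 -m creep '[[155,[-2,1.5,0],0],[155,[-2,1.5,0],0],[155,[-4,2,0],0],[155,[-7,-1,0],0],[155,[-7,-1,0],0],[155,[-7,-1,10],0],[155,[0,0,25],0],[155,[0,0,25],0]]'
python3 -m creep '[[155,[-3,0,25],0],[155,[-3,0,25],0],[155,[-3,0,25],0],[155,[-3,0,20],0],[155,[0,0,0],0],[155,[0,0,0],0],[155,[0,0,0],0],[155,[0,0,0],0]]'
python3 - <<'E'
from h import *
c=get_calibration("wrist");s=read_state()
p,d=read_camera("wrist"); cv2.imwrite("pics/w14.png",p); np.save("pics/w14_d.npy",d); np.savez("pics/w14_c.npz",**c)
cv2.imwrite("pics/w14c.png",cv2.resize(p[0:250,80:430],None,fx=2.25,fy=2.25,interpolation=cv2.INTER_CUBIC))
cv2.imwrite("pics/w14f.png",cv2.resize((255*(p/255.)**.6).astype(np.uint8)[0:120,205:340],None,fx=5,fy=5,interpolation=cv2.INTER_CUBIC))
print(s["tool_pos"],s["wrist_force"])
E
```

```text
time: 16.18
tool_pos: [0.5783, 0.0549, 0.004]
tcp_rot: [2.109, 0.223, -2.115]
wrist_force: [-4.2, 5.8, 2.6]
width: 0.391
time: 16.85
tool_pos: [0.5477, 0.0551, 0.0631]
tcp_rot: [2.106, 0.221, -2.117]
wrist_force: [1.7, 0.5, 0.0]
width: 0.396
time: 17.52
tool_pos: [0.5374, 0.0554, 0.1575]
tcp_rot: [2.108, 0.221, -2.115]
wrist_force: [-0.6, 0.6, -0.1]
width: 0.395
[0.53738402 0.05543243 0.15753781] [-0.6043593   0.59651029 -0.12236005]
```

View pics/w14c.png

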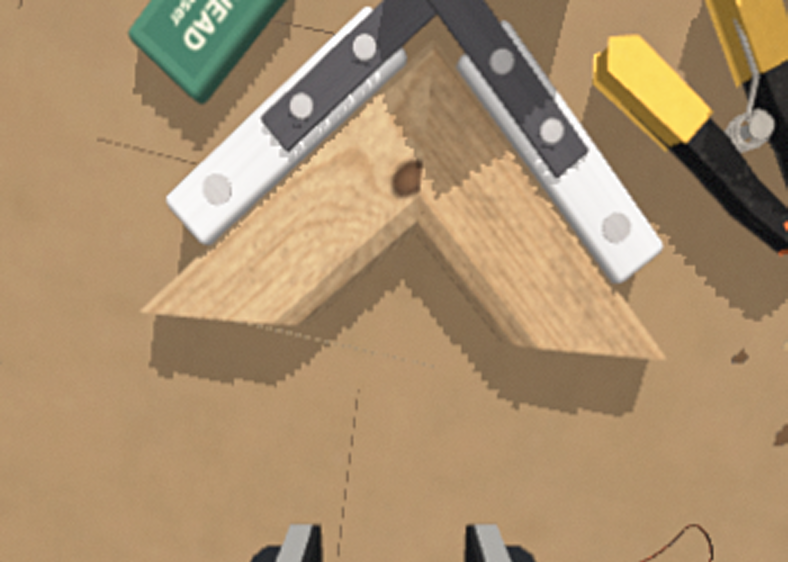

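View pics/w14f.png

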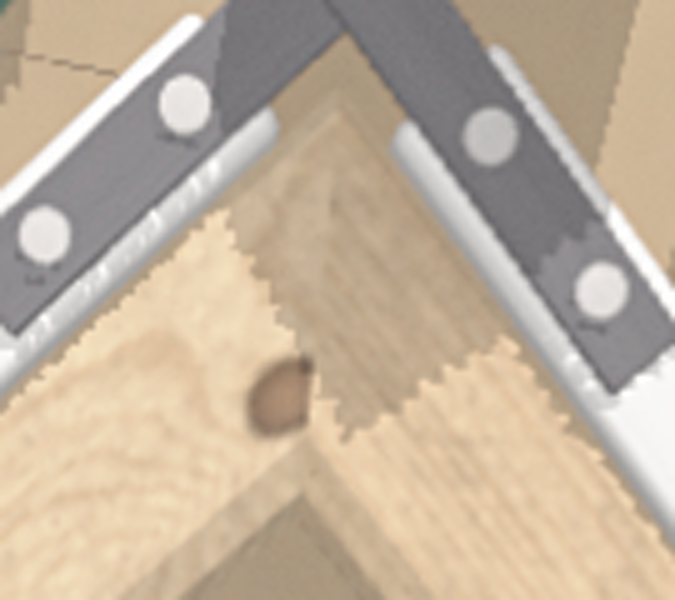

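```bash
python3 - <<'E'
from h import *
c=dict(np.load("pics/w14_c.npz")); d=np.load("pics/w14_d.npy")
cb=lambda x,y:(80+x/2.25,y/2.25)
w=lambda u: onplane(c,u,.026)[:,:2]
J=w([cb(368,9),cb(166,198)]);K=w([cb(508,22),cb(662,243)])
n=lambda a:np.array([-np.sin(np.radians(a)),np.cos(np.radians(a))])
def back(P,Q):
    C,A,r=measure(None,d,c,.026,None,[P[0],P[1],P[0]+(Q[1]-Q[0])]); return C,A[0]
CB,aB=back(J,K); CA,aA=back(K,J)
L=onplane(c,[(272.8,18.5),(142.7,139.1),(375.6,159.1)],.022)[:,:2]
ang=lambda v:np.degrees(np.arctan2(v[1],v[0]))%360
print("jig",aB,aA,"L",[ang(L[i]-L[0]) for i in (1,2)])
print("B",[1e3*abs((L[i]-CB)@n(aB)) for i in (0,1)],"A",[1e3*abs((L[i]-CA)@n(aA)) for i in (0,2)])
E
```

```text
jig 141.51112 231.8536 L [np.float64(141.86174933937465), np.float64(231.94970254832256)]
B [np.float64(25.01383651689801), np.float64(25.979646693773304)] A [np.float64(24.05243596979534), np.float64(23.78937443734481)]
```

```bash
python3 -m creep '[[155,[-10,0,25],0],[155,[-10,0,25],0],[155,[-10,0,25],0],[155,[-10,0,25],0],[155,[0,-20,0],0],[155,[0,-20,0],0],[155,[0,0,0],0],[155,[0,0,0],0]]'; python3 - <<'E'
from h import *
p,d=read_camera("scene"); cv2.imwrite("pics/s15.png",p)
E
```

```text
time: 18.23
tool_pos: [0.4982, 0.0152, 0.2581]
tcp_rot: [2.11, 0.22, -2.115]
wrist_force: [1.3, 0.3, -0.1]
width: 0.39
```

View pics/s15.png

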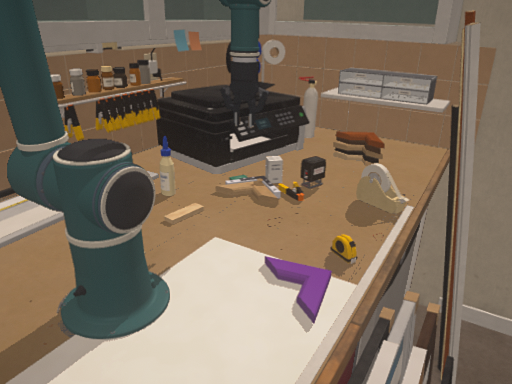

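The L sits flat in the jig at (250,188). The offcut, eraser, carton, clamp, tape measure and purple L are at the same pixels as before, and the glue bottle stands upright.

```bash
python3 -c "
from workcell import *
print(finish_job())"
```

```text
the job is handed in; nothing more can be done
None
```

I pushed the pale timber L into the jig with both fingertips spread inside its inner corner. I turned it about 18.6° on the way and pressed it in gently. Each leg then got one separate push against its own fence, and I withdrew and handed in at about 18 s of the 61 s.

**What the last checks showed:**
- **Contact:** the tool stopped firmly against each fence, at about 9 N on B and 7 N on A. The highest force I read in any push was about 11 N.
- **Angle:** the L is parallel to the fences within about 0.1° (leg A) and 0.35° (leg B), which is about as fine as I can measure.
- **Fit on fence A:** the distance from the back of the fence to the L is 23.8–24.1 mm, against the 24 mm expected.
- **Fit on fence B:** the same distance reads 25.0–26.0 mm. Taken alone that suggests a gap of 1–2 mm, which disagrees with the firm stop I felt there. I put it down to camera error, but did not confirm that.
- **Other objects:** in the last scene picture the offcut, eraser, carton, clamp, tape measure and purple L have not moved, and the glue bottle stands upright. The masking tape roll was not in that view; it was last seen in place in a top picture just before the two seating pushes.

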